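# Pack the two-layer sample tote

## Task

Pack the grey tote in layers: first stand the two small lidded glass weighing bottles upright on its floor, one in each bay (either way round), then lay the white divider plate level on the corner ledges above them (either way round), and last stand the slim white plastic bottle upright inside the divider's large ring and the small brown bottle upright inside its small ring. Use the bottles standing out on the open bench, not the row along the back, and leave the beaker, the conical flask and the wide jar where they stand.

Things in the scene. Friction and masses are not known exactly. Their poses are not given: they have to be found in the camera images.
- tote: Grey open tote, fixed, 214 x 134 x 66 mm (x, y, z), inside 204 x 124. Origin: centre of its underside, x along its length. A rib 17 mm high at x = 0 parts the floor (top at z = 5) into two bays centred at x = +52 and -52, y = 0. Posts in the inner corners, 24 (x) by 26 mm (y), tops at z = 55, are the ledges for the divider. (Room: fixed carboy 0.28 m wide, 0.57 m tall at world x 0.70, y 0.02.)
- divider: Loose white plate 184 x 104 x 5 mm, 0.22 kg, flat on the bench; in the tote 10 mm play each side. Origin: centre of its underside, x along its length. Black upright grip at x = +6, y = 0: 12 mm thick (x), 50 long (y), top at z = 41; pinch it along x. On its top (z = 5) black rings 4 mm high: large at x = -47, y = 0 (inside diameter 80 mm), small at x = +50, y = 0 (inside 62).
- weighing_a: Low round clear glass weighing bottle with a knobbed lid (the lid is fixed on), 48 mm diameter, 44 mm high, 0.045 kg. The body is 46 mm wide up to z = 22 mm, the lid's rim 48 mm above it. Origin: centre of its underside, z up.
- weighing_b: Low round clear glass weighing bottle with a knobbed lid (fixed on), 42 mm diameter, 44 mm high, 0.035 kg; body 40 mm wide up to z = 22 mm, the lid's rim 42 mm above it. Origin: centre of its underside, z up.
- white_bottle: Slim white plastic reagent bottle with a narrower red screw cap, out on the open bench (another like it stands in the row along the back: not meant). It is 62 mm in diameter, 118 mm high in all, cap 41 mm diameter from z = 98 to 118 mm, about 0.22 kg. Origin: centre of its underside, z up.
- brown_bottle: Small brown bottle with a black screw cap, out on the open bench (another like it stands in the row along the back: not meant); 44 mm in diameter, 85 mm high in all, cap 35 mm diameter from z = 71 to 85 mm, straight-sided up to about z = 55 mm; about 0.09 kg. Origin: centre of its underside, z up.
- spare_beaker: Open glass beaker with a spout, about 65 mm wide, 78 mm high. Bystander, not to be disturbed. Origin: centre of its underside.
- conical_flask: Conical glass flask with an open neck, 64 mm wide, 103 mm high. Bystander, not to be disturbed. Origin: centre of its underside.
- wide_jar: Wide jar with an orange cap as wide as itself, out on the open bench, 68 mm diameter, 105 mm high. Bystander, not to be disturbed. Origin: centre of its underside.
Mind the look-alikes: they are no part of the job. Of the things shaped like the divider, the white one is meant. What is shaped like the white_bottle but green is not meant.

How it is judged:
On the way, in this order (a step that is already met when the one before it is completed fails the run):
1. both weighing bottles stand upright on the tote's floor, one in each bay, before the divider goes in (((x of weighing_a in the frame of tote between 0.02 and 0.084 m and y of weighing_a in the frame of tote between -0.045 and 0.045 m and z of weighing_a in the frame of tote between 0 and 0.01 m and angle between each of weighing_a, weighing_b's own z axis and vertical below 0.12 rad and x of weighing_b in the frame of tote between -0.084 and -0.02 m and y of weighing_b in the frame of tote between -0.045 and 0.045 m and z of weighing_b in the frame of tote between 0 and 0.01 m) or (x of weighing_a in the frame of tote between -0.084 and -0.02 m and y of weighing_a in the frame of tote between -0.045 and 0.045 m and z of weighing_a in the frame of tote between 0 and 0.01 m and angle between each of weighing_a, weighing_b's own z axis and vertical below 0.12 rad and x of weighing_b in the frame of tote between 0.02 and 0.084 m and y of weighing_b in the frame of tote between -0.045 and 0.045 m and z of weighing_b in the frame of tote between 0 and 0.01 m))), for 0.2 s.
2. the divider lies level on the ledges above the two weighing bottles, before anything stands on it (((x of weighing_a in the frame of tote between 0.02 and 0.084 m and y of weighing_a in the frame of tote between -0.045 and 0.045 m and z of weighing_a in the frame of tote between 0 and 0.01 m and angle between each of weighing_a, weighing_b's own z axis and vertical below 0.12 rad and x of weighing_b in the frame of tote between -0.084 and -0.02 m and y of weighing_b in the frame of tote between -0.045 and 0.045 m and z of weighing_b in the frame of tote between 0 and 0.01 m) or (x of weighing_a in the frame of tote between -0.084 and -0.02 m and y of weighing_a in the frame of tote between -0.045 and 0.045 m and z of weighing_a in the frame of tote between 0 and 0.01 m and angle between each of weighing_a, weighing_b's own z axis and vertical below 0.12 rad and x of weighing_b in the frame of tote between 0.02 and 0.084 m and y of weighing_b in the frame of tote between -0.045 and 0.045 m and z of weighing_b in the frame of tote between 0 and 0.01 m)) and x of divider in the frame of tote between -0.014 and 0.014 m and y of divider in the frame of tote between -0.014 and 0.014 m and z of divider in the frame of tote between 0.051 and 0.061 m and angle between divider's own z axis and vertical below 0.06 rad and angle between the x axis of divider and the x axis of tote, either way round below 0.2 rad), for 0.2 s.
At the end, for the whole second after the job is handed in: Weighing bottles upright (0.12 rad) on the tote floor, one in each bay; divider level on the ledges within 14 mm and 0.2 rad, either way round; white bottle upright within 12 mm (x and y) of the large ring's centre, brown bottle of the small ring's; feet on the plate, all at rest (all of step 2 and x of white_bottle in the frame of divider between -0.059 and -0.035 m and y of white_bottle in the frame of divider between -0.012 and 0.012 m and z of white_bottle in the frame of divider between 0.001 and 0.009 m and angle between each of white_bottle, brown_bottle's own z axis and vertical below 0.1 rad and x of brown_bottle in the frame of divider between 0.038 and 0.062 m and y of brown_bottle in the frame of divider between -0.012 and 0.012 m and z of brown_bottle in the frame of divider between 0.001 and 0.009 m and linear speed of each of weighing_a, weighing_b, divider, white_bottle, brown_bottle below 0.02 m/s); the robot touches nothing.
It fails at once if the beaker, the conical flask or the wide jar is pushed more than 25 mm or tipped (distance of any of spare_beaker, conical_flask, wide_jar from where it was at the start of the episode above 0.025 m or angle between any of spare_beaker, conical_flask, wide_jar's own z axis and vertical above 0.3 rad).
It also fails if it takes over 141 s, if anything falls off the work surface, if the arm or the gripper's body presses on something with over 40 N, if the wrist force passes 120 N, or if a joint passes its speed limit or range.

## Robot

A 6-joint arm with a two-finger parallel gripper is mounted at the origin on a cart in front of the work surface, level with it; the furniture and walls round the work are solid. World frame = base frame: x ahead of the robot, y to its left, z up, the work surface at z = 0. Lengths are in m, angles in rad, forces in N, time in s.
With the tool pointing down it reaches from about 0.325 to 0.9 m from the base axis. Payload 6.1 kg.
Tool frame: the origin (TCP) lies on the centre line of the jaws, within the pads' length; the fingertips stand 17 mm ahead of it and the grasp point (between the pads) lies 2 mm behind it (robot.tip_extent is the distance from the TCP to the fingertips, in m); z points along the fingers, y is the line along which they close (so a half turn about z gives the same grasp; the last joint's range is limited). The gripper opens to 87 mm and grips with 3 to 60 N. Pads are 19 mm wide; open, the fingers measure 117 mm over their backs; the gripper's body (75 mm by 190 mm) begins 51 mm behind the grasp point.
Start: joints at [-1.253, 0.22, 1.526, -0, 1.395, -0.126], TCP at [0.268, -0.564, 0.24] pointing down, gripper open.
Joint ranges: [-2.98, 2.98], [-0.91, 2.08], [0.09, 2.57], [-1.24, 4.39], [0.2, 2.65], [-2.68, 2.68]. Speed limits (rad/s): [2.57, 2.57, 3.01, 3.14, 3.14, 3.14].

## Interface

Orientations are given as a 3x3 rotation matrix whose columns are the frame's x, y, z axes.
In Python, from cell import robot gives the robot as it stands. The module is installed in compiled form; this text tells all that it offers.
- The arm moves only by the shell command python3 -m handwheel 'ROWS'. ROWS is JSON, a list of rows, each a list of 3 entries, a list of its own where there are three numbers: the shift along the world's x, y, z in m, then the turn, a rotation vector about the world's x, y, z in degrees, then the closure, from 0 (fully open) to 1 (shut). In form: [[[dx, dy, dz], [wx, wy, wz], grip], ...]. A call has 1 to 20 rows; each row shifts and turns the commanded pose from where the row before left it; what a row does not reach is not made up. A row lasts 1/8 s, in which the tool goes at most 62.5 mm and 10.7 degrees, less where a joint would pass 70% of its speed; a pose out of reach is approached as far as the arm can. A call is refused whole if a number of a shift passes 0.0625 or a number of a turn 10.7, either way. A call with a gripper value outside its range is refused whole. The fingers move at their own pace and stop on an object; the grip force is fixed at half the most. Time passes only in rows, so rows that do not move let the fingers close. It gives the time, the measured TCP pose, the force, the opening and the grip force at its end, in the units of the state.
- robot.get_state(): the state, without advancing time (a new reading comes with each control period).
- robot.capture(name): name is "scene" or "top" or "wrist"; returns (picture, depth): 420x560x3 uint8, red, green, blue; 420x560 float32, m along the optical axis (not along the pixel's ray), 0 where there is no reading.
- robot.get_calibration(name): a dict with "K" (3x3 intrinsics, pixels), "position" and "attitude" of the camera in the world. Camera axes: x right, y down, z forward; pixel columns grow to the right and rows downward; lengths in m; the calibration is good to about 2 mm. A picture is of the moment at which its call begins: read the wrist's pose just before it. get_calibration takes no time and is no camera call; for the wrist camera it gives the pose at the moment of the call.
- robot.finish_job(): hands the job in; it is judged then, once.
The state is a dict: "time": time; "joints": joint angles; "joint_vel": joint speeds; "tau": joint torques, N m; "eef_pos": TCP position; "ee_rot": TCP orientation; "contact_force": force on the tool from outside, world axes, zero at the start; "wrist_torque": the same for the moment, N m; "opening": finger opening in m; "finger_force": force on a finger pad.
Only numpy, scipy, OpenCV 4.12 (cv2) and the standard library are available. Lean on these libraries where they do the work, as an engineer would, in place of code of your own. Each camera call takes 0.05 s, during which the arm holds its last target. There are 200 camera calls.

## Working session

There is one attempt and no reset: what is moved stays moved. The work goes in short steps, Python scripts to look and compute and a shell command to move; the robot and the scene stay as the last step left them, time stands still between calls to the robot, and variables do not carry over. Pictures are saved under pics/ and viewed, at most 14 in all, crops included, and the job is handed in when it is done.

```bash
mkdir -p pics
cat > h.py <<'E'
import numpy as np, cv2
from cell import robot
def cap(n,f):
    c=robot.get_calibration(n); p,d=robot.capture(n)
    cv2.imwrite('pics/'+f+'.png',p[:,:,::-1]); np.savez('pics/'+f+'.npz',p=p,d=d,K=c['K'],t=c['position'],R=c['attitude'])
    return p,d,c
def load(f): return np.load('pics/'+f+'.npz')
def at(f,u,v,z=None):
    """world point of pixel: from depth, or ray meets plane z"""
    o=load(f); R=np.array(o['R']); r=R@np.linalg.inv(o['K'])@np.array([u,v,1.])
    s=o['d'][int(round(v)),int(round(u))] if z is None else (z-o['t'][2])/r[2]
    return o['t']+s*r
def tri(f1,a,f2,b):
    A=[];B=[]
    for f,(u,v) in((f1,a),(f2,b)):
        o=load(f); r=o['R']@np.linalg.inv(o['K'])@np.array([u,v,1.]); r/=np.linalg.norm(r)
        P=np.eye(3)-np.outer(r,r); A.append(P);B.append(P@o['t'])
    return np.linalg.lstsq(np.vstack(A),np.hstack(B),rcond=None)[0]
E
python3 - <<'E'
from h import *
for n in('scene','top'):
    p,d,c=cap(n,n+'0'); print(n,np.round(c['position'],3),np.round(c['attitude'],3).tolist(),c['K'][0][0],(d>0).mean())
a=robot.get_state(); print(a['ee_rot'],a['eef_pos'],a['opening'],robot.tip_extent)
E
```

```text
scene [-0.059  0.857  0.463] [[-0.65, -0.343, 0.678], [-0.76, 0.281, -0.586], [0.01, -0.896, -0.443]] 416.6038352752156 0.995829081632653
top [0.514 0.349 1.064] [[0.005, -0.999, 0.045], [-1.0, -0.007, -0.027], [0.027, -0.045, -0.999]] 400.98401454121614 0.9960586734693877
[[ 9.03131663e-01  4.29363311e-01 -5.89126849e-04]
 [ 4.29363675e-01 -9.03130134e-01  1.67202199e-03]
 [ 1.85846688e-04 -1.76300567e-03 -9.99998429e-01]] [ 0.26816142 -0.56396104  0.238531  ] 0.08674120866124442 0.017
```

View pics/scene0.png

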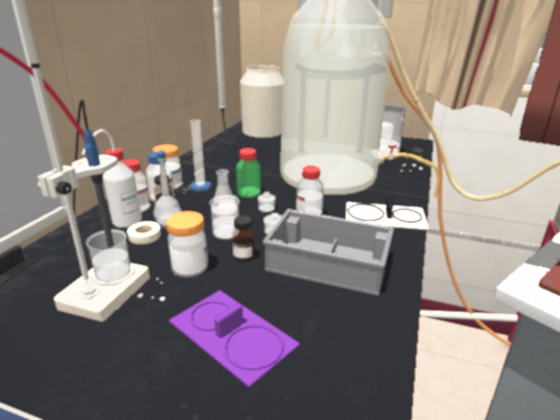

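View pics/top0.png

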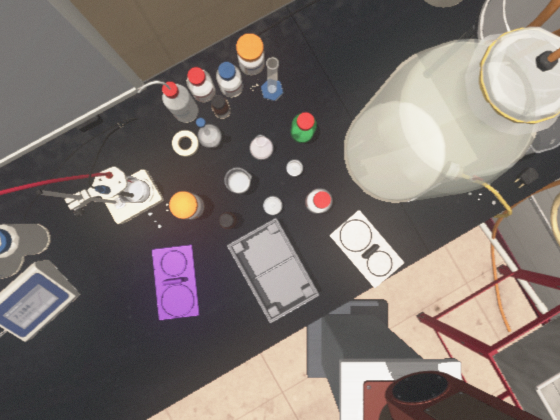

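The scene shows the tote at top-view (273,270), the white divider at (367,248) and a purple look-alike at (175,283). White bottle candidates are (318,201) on the open bench, plus (198,82) and (172,92) in the back row. Green (303,127) is not meant. Brown candidates are (227,221) in the open and (221,107) in the row. The clear lidded bottles are at (294,168) and (272,205). I'll confirm in an enlarged crop.

Run:
```python
from h import *
a=cv2.imread('pics/top0.png')[115:325,150:410]; b=cv2.imread('pics/scene0.png')[150:300,150:440]
cv2.imwrite('pics/c1.png',cv2.resize(a,None,fx=2.85,fy=2.85,interpolation=cv2.INTER_CUBIC))
cv2.imwrite('pics/c2.png',cv2.resize(b,None,fx=2.75,fy=2.75,interpolation=cv2.INTER_CUBIC))
for n,u,v in [('tote',273,270),('div',367,250),('white',318,201),('brown',227,221),('w1',294,168),('w2',272,205),('wide',185,205),('beak?',238,180),('flask?',262,147),('green',303,127),('carboy edge',348,150),('brownback',221,107)]:
    print(n,at('top0',u,v).round(3))
```

```text
tote [0.39  0.338 0.006]
div [0.444 0.094 0.021]
white [0.566 0.234 0.118]
brown [0.517 0.451 0.088]
w1 [0.654 0.286 0.045]
w2 [0.559 0.342 0.046]
wide [0.555 0.55  0.104]
beak? [0.624 0.43  0.03 ]
flask? [0.702 0.368 0.073]
green [0.742 0.27  0.12 ]
carboy edge [0.695 0.155 0.081]
brownback [0.799 0.47  0.081]
```

View pics/c1.png

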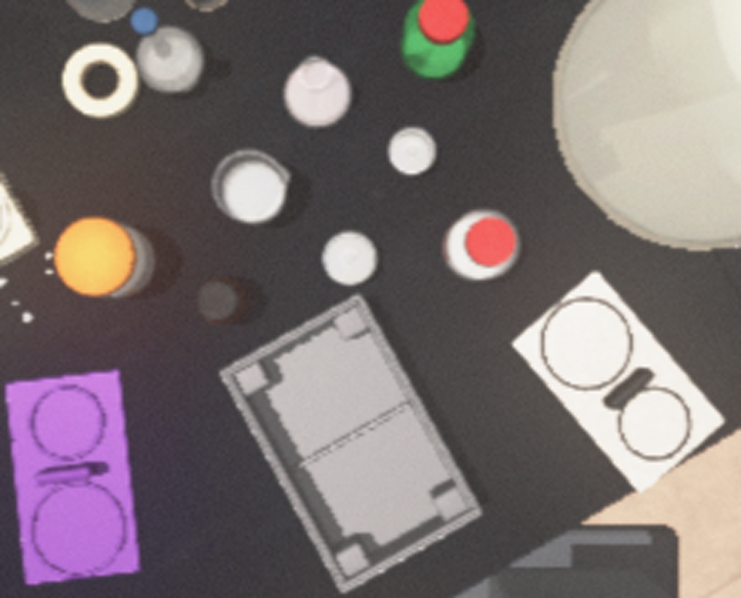

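View pics/c2.png

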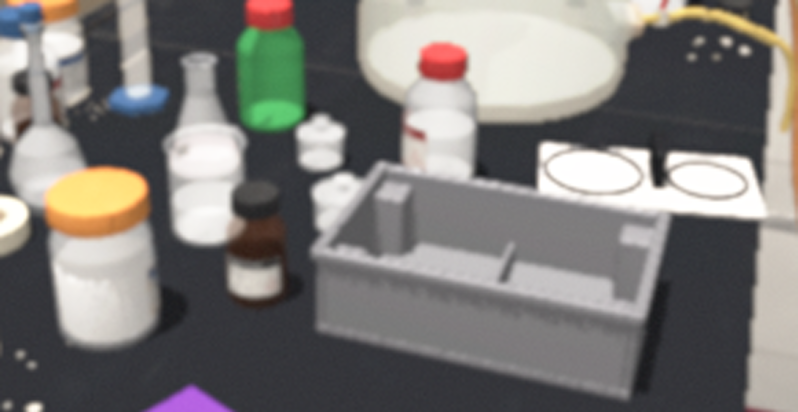

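The crops confirm the picks: weighing_a (wider, 55 px) is at c1 (350,258) and weighing_b (48 px) at (412,150). The white bottle with the red cap is at (482,245), the brown bottle at (222,300) and the white divider at (618,382). Next I triangulate.

```bash
cat >> h.py <<'E'
def c1(x,y): return (150+(x+.5)/2.85-.5,115+(y+.5)/2.85-.5)
def c2(x,y): return (150+(x+.5)/2.75-.5,150+(y+.5)/2.75-.5)
E
python3 - <<'E'
from h import *
T=lambda a,b: tri('top0',c1(*a),'scene0',c2(*b)).round(4)
print('knob a',T((351,258),(344,180)),'knob b',T((412,150),(323,120)))
print('whitecap',T((491,243),(444,50)),'browncap',T((218,299),(257,188)))
print('tote corners tri',T((360,297),(380,165)),T((480,513),(668,215)),T((222,374),(318,255)),T((343,590),(640,300)))
print('handle top',T((628,388),(656,140)))
P=lambda x,y,z: at('top0',*c1(x,y),z)
for n,x,y,z in [('wa rim',350,258,.03),('wb rim',412,150,.03),('white cap',491,243,.118),('brown cap',218,299,.085),('grip',628,388,.041)]: print(n,P(x,y,z).round(4))
t=[P(*c,.066) for c in((360,297),(480,513),(343,590),(222,374))]
d=[P(*c,.005) for c in((597,272),(724,419),(642,492),(513,344))]
for n,q in(('tote',t),('div',d)):
    q=np.array(q)[:,:2]; r=cv2.minAreaRect(q.astype(np.float32)*1000); print(n,q.mean(0).round(4),r, np.degrees(np.arctan2(*(q[1]-q[0])[::-1])),np.linalg.norm(np.diff(q,axis=0),axis=1))
a,b=P(587,343,.009),P(655,424,.009); print('rings',a,b,b-a,np.degrees(np.arctan2(b[1]-a[1],b[0]-a[0])))
c=robot.get_calibration('wrist'); s=robot.get_state(); R=s['ee_rot']; print('wrist cam in tool',R.T@(np.array(c['position'])-s['eef_pos']),R.T@np.array(c['attitude']),c['K'][0][0])
E
```

```text
knob a [0.5589 0.3401 0.0387] knob b [0.6558 0.2848 0.0405]
whitecap [0.5687 0.2244 0.1178] browncap [0.5204 0.4527 0.0858]
tote corners tri [0.524  0.3326 0.0634] [0.3362 0.2263 0.0631] [0.4551 0.4509 0.0615] [0.2727 0.345  0.0742]
handle top [0.4434 0.0906 0.0408]
wa rim [0.559  0.3406 0.03  ]
wb rim [0.6578 0.2848 0.03  ]
white cap [0.5685 0.2242 0.118 ]
brown cap [0.5209 0.4534 0.085 ]
grip [0.4435 0.0907 0.041 ]
tote [0.3968 0.3388] ((396.4866638183594, 338.90826416015625), (214.28543090820312, 136.99142456054688), 29.472618103027344) -150.59248255630533 [0.21428562 0.13546966 0.2133755 ]
div [0.4469 0.09  ] ((447.10748291015625, 90.19436645507812), (181.1876220703125, 103.46488189697266), 41.151527404785156) -138.98490419994866 [0.18014562 0.10237558 0.18118879]
rings [0.4826431  0.12061695 0.009     ] [0.40825868 0.0576643  0.009     ] [-0.07438441 -0.06295265  0.        ] -139.75825789402617
wrist cam in tool [ 0.0839453  -0.00167158 -0.14493056] [[-1.35105805e-04 -9.53135451e-01 -3.02543870e-01]
 [ 9.99999952e-01 -2.13012845e-04  2.24510566e-04]
 [-2.78434710e-04 -3.02543825e-01  9.53135434e-01]] 320.1511566366041
```

```bash
python3 -m handwheel '[[[0.008,0.038,0.003],[0,0,0],0],[[0.008,0.038,0.003],[0,0,0],0],[[0.008,0.038,0.003],[0,0,0],0],[[0.008,0.038,0.003],[0,0,0],0],[[0.008,0.038,0.003],[0,0,0],0],[[0.008,0.038,0.003],[0,0,0],0],[[0.008,0.038,0.003],[0,0,0],0],[[0.008,0.038,0.003],[0,0,0],0],[[0.008,0.038,0.003],[0,0,0],0],[[0.008,0.038,0.003],[0,0,0],0],[[0.008,0.038,0],[0,0,0],0],[[0.008,0.038,0],[0,0,0],0],[[0.008,0.038,0],[0,0,0],0],[[0.008,0.038,0],[0,0,0],0],[[0.008,0.038,0],[0,0,0],0],[[0.008,0.038,0],[0,0,0],0],[[0.008,0.038,0],[0,0,0],0],[[0.008,0.038,0],[0,0,0],0],[[0.008,0.038,0],[0,0,0],0],[[0.008,0.038,0],[0,0,0],0]]'
```

```text
time: 2.6
eef_pos: [0.4282, 0.1968, 0.2692]
ee_rot: [[0.903, 0.43, -0.0], [0.43, -0.903, -0.0], [-0.001, 0.0, -1.0]]
contact_force: [0.6, -1.2, -0.5]
opening: 0.0868
finger_force: 0.0
```

```bash
python3 -m handwheel '[[[0.038,0.0147,0],[0,0,-7.5],0],[[0.038,0.0147,0],[0,0,-7.5],0],[[0.038,0.0147,0],[0,0,0],0],[[0.038,0.0147,0],[0,0,0],0],[[0.038,0.0147,0],[0,0,0],0],[[0.039,0.0147,0],[0,0,0],0],[[0,0,-0.03],[0,0,0],0],[[0,0,-0.03],[0,0,0],0],[[0,0,-0.03],[0,0,0],0],[[0,0,-0.03],[0,0,0],0],[[0,0,0],[0,0,0],0]]'
python3 - <<'E'
from h import *
p,d,c=cap('wrist','w1')
R=np.array(c['attitude'])
for q in([.657,.285,.03],[.566,.23,.1],[.742,.27,.1]):
    x=c['K']@(R.T@(np.array(q)-c['position'])); print(x[:2]/x[2])
E
```

```text
time: 3.98
eef_pos: [0.6548, 0.2829, 0.1452]
ee_rot: [[0.983, 0.181, -0.007], [0.181, -0.983, -0.002], [-0.008, 0.001, -1.0]]
contact_force: [-0.8, -1.0, 0.9]
opening: 0.0869
finger_force: 0.0
[276.33422407 206.93372163]
[327.42352096 363.92186152]
[329.88349621 107.55149069]
```

View pics/w1.png

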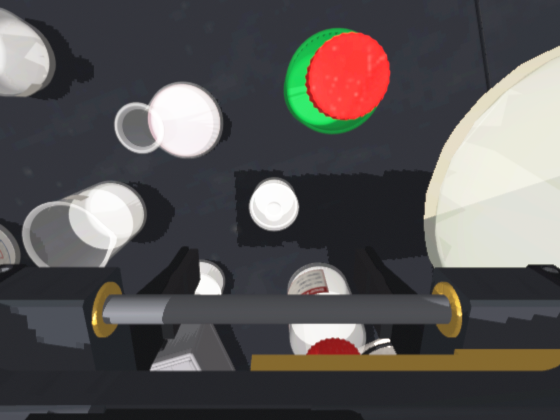

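The wrist view shows weighing_b at (274,205), predicted (276,207), so it lies on the jaw centre line. The green bottle (340,80) and the white one (325,310) are clear of the fingers. Descend and grip.

```bash
python3 -m handwheel '[[[0.001,0.001,-0.03],[0,0,0],0],[[0,0,-0.03],[0,0,0],0],[[0,0,-0.03],[0,0,0],0],[[0,0,-0.028],[0,0,0],0],[[0,0,0],[0,0,0],0],[[0,0,0],[0,0,0],1],[[0,0,0],[0,0,0],1],[[0,0,0],[0,0,0],1],[[0,0,0],[0,0,0],1],[[0,0,0],[0,0,0],1],[[0,0,0],[0,0,0],1],[[0,0,0],[0,0,0],1]]'
```

```text
time: 5.52
eef_pos: [0.6584, 0.2847, 0.0316]
ee_rot: [[0.983, 0.181, -0.0], [0.181, -0.983, -0.0], [-0.0, 0.0, -1.0]]
contact_force: [0.1, -0.4, 1.7]
opening: 0.0399
finger_force: 30.0
```

```bash
python3 -m handwheel '[[[0,0,0.024],[0,0,0],1],[[0,0,0.024],[0,0,0],1],[[0,0,0.024],[0,0,0],1],[[0,0,0.024],[0,0,0],1],[[0,0,0.024],[0,0,0],1],[[0,0,0.024],[0,0,0],1],[[0,0,0.024],[0,0,0],1],[[-0.0307,0.0029,0],[0,0,0],1],[[-0.0307,0.0029,0],[0,0,0],1],[[-0.0307,0.0029,0],[0,0,5],1],[[-0.0307,0.0029,0],[0,0,5],1],[[-0.0307,0.0029,0],[0,0,5],1],[[-0.0307,0.0029,0],[0,0,4],1],[[-0.0307,0.0029,0],[0,0,0],1],[[-0.0307,0.0029,0],[0,0,0],1],[[-0.0307,0.0029,0],[0,0,0],1],[[-0.0307,0.0029,0],[0,0,0],1],[[0,0,0],[0,0,0],1],[[0,0,0],[0,0,0],1]]'
python3 - <<'E'
from h import *
cap('wrist','w2');
E
```

```text
time: 7.9
eef_pos: [0.3523, 0.3141, 0.201]
ee_rot: [[0.871, 0.492, 0.003], [0.492, -0.871, 0.001], [0.003, 0.0, -1.0]]
contact_force: [0.5, 0.5, -0.5]
opening: 0.0396
finger_force: 30.0
```

View pics/w2.png

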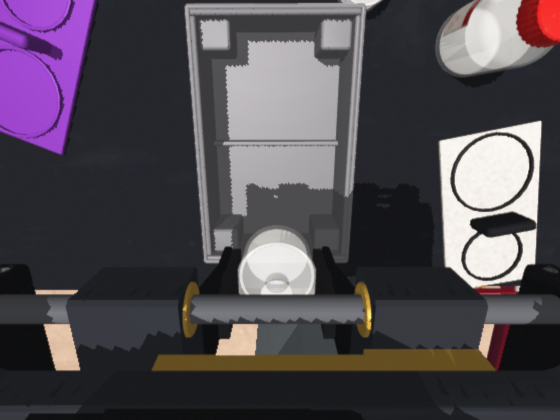

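The wrist view shows the tote with its outer rim corners at (187,6), (364,6), (347,262) and (205,262), the rib at row 143, and weighing_b held between the fingers. I check the tote pose from this second view.

Run:
```python
from h import *
q=np.array([at('w2',*c,.066) for c in((187,6),(364,6),(347,262),(205,262))])[:,:2]
print(q.mean(0), np.linalg.norm(np.diff(q,axis=0),axis=1),np.degrees(np.arctan2(*(q[0]-q[3])[::-1])),np.degrees(np.arctan2(*(q[1]-q[2])[::-1])))
print(at('w2',226,143,.022),at('w2',338,143,.022),'grip',at('w2',503,222,.041))
```

```text
[0.39537386 0.34084902] [0.13531098 0.21625859 0.13731099] 29.24788710626567 29.777810260017638
[0.3715922  0.38445273 0.022     ] [0.42641961 0.28728128 0.022     ] grip [0.44207965 0.10336805 0.041     ]
```

```bash
python3 -m handwheel '[[[-0.001,0,-0.03],[0,0,0],1],[[0,0,-0.03],[0,0,0],1],[[0,0,-0.03],[0,0,0],1],[[0,0,-0.03],[0,0,0],1],[[0,0,-0.022],[0,0,0],1],[[0,0,-0.018],[0,0,0],1],[[0,0,-0.003],[0,0,0],1],[[0,0,0],[0,0,0],1],[[0,0,0],[0,0,0],1]]'
```

```text
time: 9.07
eef_pos: [0.3512, 0.3138, 0.0368]
ee_rot: [[0.871, 0.491, 0.001], [0.491, -0.871, 0.0], [0.001, -0.0, -1.0]]
contact_force: [-0.6, -0.3, -0.6]
opening: 0.04
finger_force: 30.0
```

```bash
python3 -m handwheel '[[[0,0,0],[0,0,0],0.3],[[0,0,0],[0,0,0],0.3],[[0,0,0],[0,0,0],0.3],[[0,0,0.028],[0,0,0],0.3],[[0,0,0.028],[0,0,0],0.3],[[0,0,0.028],[0,0,0],0.3],[[0,0,0.028],[0,0,0],0.3],[[0,0,0.028],[0,0,0],0.3],[[0,0,0.028],[0,0,0],0.3],[[0.0298,0.0038,0],[0,0,7.5],0.3],[[0.0298,0.0038,0],[0,0,7.5],0.3],[[0.0298,0.0038,0],[0,0,7.5],0.3],[[0.0298,0.0038,0],[0,0,0],0.3],[[0.0298,0.0038,0],[0,0,0],0.3],[[0.0298,0.0038,0],[0,0,0],0.3],[[0.0298,0.0038,0],[0,0,0],0.3],[[0,0,-0.03],[0,0,0],0.3],[[0,0,-0.03],[0,0,0],0.3],[[0,0,0],[0,0,0],0.3],[[0,0,0],[0,0,0],0.3]]';python3 - <<'E'
from h import *
p,d,c=cap('wrist','w3')
R=np.array(c['attitude'])
for q in([.559,.3405,.03],[.5207,.453,.085],[.5687,.2243,.118]):
    x=c['K']@(R.T@(np.array(q)-c['position'])); print(x[:2]/x[2])
E
```

```text
time: 11.58
eef_pos: [0.5594, 0.3407, 0.1457]
ee_rot: [[0.617, 0.787, 0.001], [0.787, -0.617, 0.001], [0.001, 0.001, -1.0]]
contact_force: [-0.3, 0.1, -0.5]
opening: 0.061
finger_force: 0.0
[277.62677164 212.37033156]
[120.39250676 141.50196223]
[395.50348383 373.19236834]
```

View pics/w3.png

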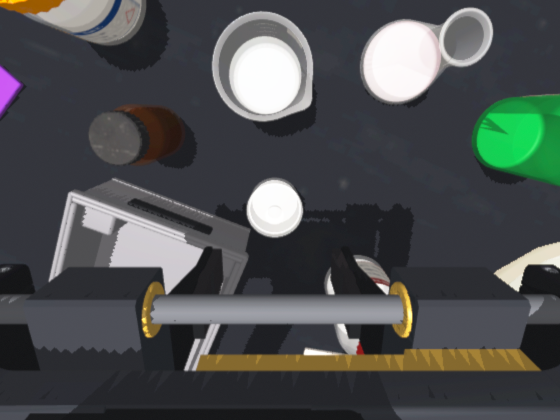

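The wrist view shows weighing_a at (275,208), brown at (135,135), beaker at (262,65) and the white bottle at (358,290). All are clear of the jaws, so descend and grip.

```bash
python3 -m handwheel '[[[0.001,0.001,-0.03],[0,0,0],0.3],[[0,0,-0.03],[0,0,0],0.3],[[0,0,-0.03],[0,0,0],0.3],[[0,0,-0.024],[0,0,0],0.3],[[0,0,0],[0,0,0],0.3],[[0,0,0],[0,0,0],1],[[0,0,0],[0,0,0],1],[[0,0,0],[0,0,0],1],[[0,0,0],[0,0,0],1],[[0,0,0],[0,0,0],1]]'
```

```text
time: 12.88
eef_pos: [0.5613, 0.3421, 0.0327]
ee_rot: [[0.617, 0.787, 0.003], [0.787, -0.617, 0.001], [0.003, 0.001, -1.0]]
contact_force: [0.0, 0.3, 6.9]
opening: 0.0455
finger_force: 30.0
```

```bash
python3 -m handwheel '[[[0,0,0.024],[0,0,0],1],[[0,0,0.024],[0,0,0],1],[[0,0,0.024],[0,0,0],1],[[0,0,0.024],[0,0,0],1],[[0,0,0.024],[0,0,0],1],[[-0.03,0.0058,0],[0,0,-7.5],1],[[-0.03,0.0058,0],[0,0,-7.5],1],[[-0.03,0.0058,0],[0,0,-7.5],1],[[-0.03,0.0058,0],[0,0,0],1],[[0,0,-0.024],[0,0,0],1],[[0,0,-0.024],[0,0,0],1],[[0,0,-0.024],[0,0,0],1],[[0,0,-0.024],[0,0,0],1],[[0,0,-0.016],[0,0,0],1],[[0,0,-0.003],[0,0,0],1],[[0,0,0],[0,0,0],1],[[0,0,0],[0,0,0],1]]'
```

```text
time: 15.0
eef_pos: [0.4403, 0.3648, 0.036]
ee_rot: [[0.871, 0.491, 0.001], [0.491, -0.871, 0.0], [0.001, -0.0, -1.0]]
contact_force: [-0.6, 0.1, 2.4]
opening: 0.0453
finger_force: 30.0
```

```bash
python3 -m handwheel '[[[0,0,0],[0,0,0],0.25],[[0,0,0],[0,0,0],0.25],[[0,0,0],[0,0,0],0.25],[[0,0,0.028],[0,0,0],0.25],[[0,0,0.028],[0,0,0],0.25],[[0,0,0.028],[0,0,0],0.25],[[0,0,0.028],[0,0,0],0.25],[[0,0,0.028],[0,0,0],0.25],[[0,0,0.028],[0,0,0],0.25],[[0,-0.0278,0],[0,0,10.1],0.25],[[0,-0.0278,0],[0,0,10.1],0.25],[[0,-0.0278,0],[0,0,10.1],0.25],[[0,-0.0278,0],[0,0,10.1],0.25],[[0,-0.0278,0],[0,0,10.1],0.25],[[0,-0.0278,0],[0,0,10.1],0.25],[[0,-0.0278,0],[0,0,10.1],0.25],[[0,-0.0278,0],[0,0,10.1],0.25],[[0,-0.0278,0],[0,0,10.1],0.25],[[0,-0.0278,0],[0,0,10.1],0.25]]';python3 - <<'E'
from h import *
print(robot.get_state()['joints'])
cap('top','top1'); p,d,c=cap('wrist','w4')
a=cv2.imread('pics/top1.png')[210:330,210:330]; b=cv2.imread('pics/w4.png')
cv2.imwrite('pics/m1.png',np.hstack([cv2.resize(a,(380,380),interpolation=cv2.INTER_CUBIC),b[:380,140:]]))
E
```

```text
time: 17.38
eef_pos: [0.4399, 0.0857, 0.2036]
ee_rot: [[-0.653, 0.757, 0.0], [0.757, 0.653, -0.0], [-0.0, 0.0, -1.0]]
contact_force: [-0.1, 0.6, -0.7]
opening: 0.0652
finger_force: 0.0
[ 1.60519618e-02 -1.87273655e-01  2.00805955e+00 -9.91929540e-06
  1.32048755e+00 -6.95405180e-01]
```

View pics/m1.png

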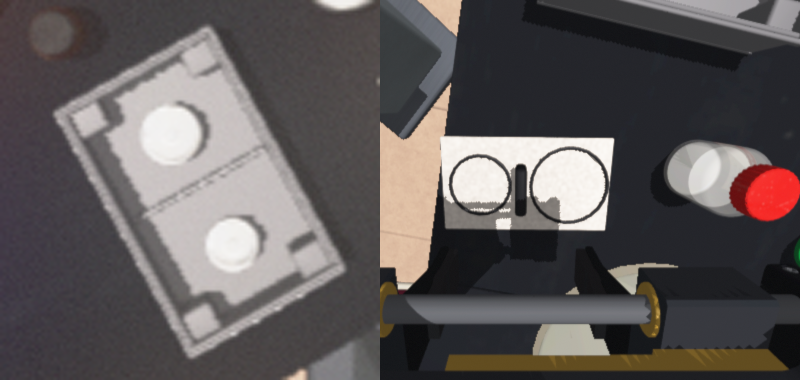

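Both weighing bottles stand one in each bay. In the wrist view the divider's corners are at (201,137), (373,139), (365,229) and (206,229), the rings at (240,185) and (330,185), and the grip at (281,190).

Run:
```python
from h import *
q=np.array([at('w4',*c,.005) for c in((201,137),(373,139),(365,229),(206,229))])[:,:2]
print(q.mean(0),np.linalg.norm(np.diff(q,axis=0),axis=1),np.degrees(np.arctan2(*(q[1]-q[0])[::-1])),np.degrees(np.arctan2(*(q[2]-q[3])[::-1])))
for c in((240,185),(330,185)): print('ring',at('w4',*c,.009))
print('grip ends',at('w4',281,166,.041),at('w4',281,190,.041), at('w4',281,216,.041), [at('w4',281,v).round(3) for v in(170,180,190,200,210)])
for n,x,y,z in(('a',171,133,.03),('b',233,243,.03)): print(n,at('top1',210+x/3.167,210+y/3.167,z))
```

```text
[0.44576658 0.09324605] [0.18065954 0.10116746 0.18239002] 40.62421958727105 41.31858341604282
ring [0.40699292 0.06119944 0.009     ]
ring [0.48037818 0.1256642  0.009     ]
grip ends [0.4227254  0.11005159 0.041     ] [0.43852889 0.09219658 0.041     ] [0.45650629 0.07188546 0.041     ] [array([0.426, 0.107, 0.039]), array([0.432, 0.1  , 0.04 ]), array([0.439, 0.092, 0.04 ]), array([0.445, 0.085, 0.041]), array([0.452, 0.077, 0.04 ])]
a [0.4387628  0.36163841 0.03      ]
b [0.35047519 0.31095344 0.03      ]
```

```bash
python3 -m handwheel '[[[0.0016,0.0033,-0.03],[0,0,0.4],0.4],[[0,0,-0.03],[0,0,0],0.4],[[0,0,-0.03],[0,0,0],0.4],[[0,0,-0.03],[0,0,0],0.4],[[0,0,-0.03],[0,0,0],0.4],[[0,0,-0.025],[0,0,0],0.4],[[0,0,0],[0,0,0],0.4],[[0,0,0],[0,0,0],1],[[0,0,0],[0,0,0],1],[[0,0,0],[0,0,0],1],[[0,0,0],[0,0,0],1],[[0,0,0],[0,0,0],1],[[0,0,0],[0,0,0],1]]'
```

```text
time: 19.1
eef_pos: [0.4415, 0.0897, 0.0288]
ee_rot: [[-0.654, 0.757, -0.0], [0.757, 0.654, -0.0], [-0.0, -0.0, -1.0]]
contact_force: [-0.2, -0.7, 3.6]
opening: 0.0117
finger_force: 30.0
```

```bash
python3 -m handwheel '[[[0,0,0.015],[0,0,0],1],[[0,0,0.025],[0,0,0],1],[[0,0,0.025],[0,0,0],1],[[0,0,0.025],[0,0,0],1],[[0,0,0.025],[0,0,0],1],[[0,0,0.025],[0,0,0],1],[[0,0,0.01],[0,0,0],1],[[-0.0063,0.0309,0],[0,0,-3.8],1],[[-0.0063,0.0309,0],[0,0,-3.8],1],[[-0.0063,0.0309,0],[0,0,-3.8],1],[[-0.0063,0.0309,0],[0,0,0],1],[[-0.0063,0.0309,0],[0,0,0],1],[[-0.0063,0.0309,0],[0,0,0],1],[[-0.0063,0.0309,0],[0,0,0],1],[[-0.0063,0.0309,0],[0,0,0],1],[[0,0,0],[0,0,0],1],[[0,0,0],[0,0,0],1]]'
python3 - <<'E'
from h import *
cap('top','top2'); p,d,c=cap('wrist','w5')
a=cv2.imread('pics/top2.png')[190:350,190:350]; b=cv2.imread('pics/w5.png')
cv2.imwrite('pics/m2.png',np.hstack([cv2.resize(a,(380,380),interpolation=cv2.INTER_CUBIC),b[:380,70:490]]))
E
```

```text
time: 21.22
eef_pos: [0.3907, 0.3365, 0.1779]
ee_rot: [[-0.492, 0.871, -0.001], [0.871, 0.492, -0.001], [-0.0, -0.001, -1.0]]
contact_force: [0.5, 0.2, -2.2]
opening: 0.0119
finger_force: 30.0
```

View pics/m2.png

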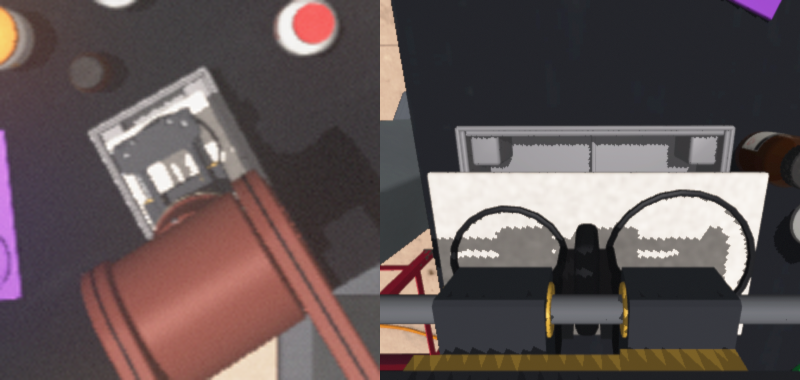

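The wrist view shows the divider held level, with its far-edge corners at (119,173) and (459,174), above the tote rim at (147..424,127). I check its offset.

Run:
```python
from h import *
a,b=at('w5',119,173,.154),at('w5',459,174,.154); e=(b-a)[:2]; L=np.linalg.norm(e); e/=L
n=np.array([-e[1],e[0]]); m=((a+b)/2)[:2]; 
for s in(1,-1): print(L,np.degrees(np.arctan2(e[1],e[0])),m+s*.052*n)
print('tote far edge',at('w5',147,127,.066),at('w5',424,127,.066))
```

```text
0.18168960404992704 29.257203825504643 [0.34632002 0.43028116]
0.18168960404992704 29.257203825504643 [0.39714803 0.33954796]
tote far edge [0.26847742 0.34888214 0.066     ] [0.45623841 0.4547295  0.066     ]
```

```bash
python3 -m handwheel '[[[-0.001,0.001,-0.02],[0,0,0],1],[[0,0,-0.025],[0,0,0],1],[[0,0,-0.02],[0,0,0],1],[[0,0,-0.012],[0,0,0],1],[[0,0,-0.009],[0,0,0],1],[[0,0,-0.005],[0,0,0],1],[[0,0,-0.003],[0,0,0],1],[[0,0,0],[0,0,0],1],[[0,0,0],[0,0,0],1]]'
```

```text
time: 22.45
eef_pos: [0.3904, 0.3383, 0.085]
ee_rot: [[-0.491, 0.871, 0.001], [0.871, 0.491, 0.0], [0.0, 0.001, -1.0]]
contact_force: [-0.2, 0.4, -1.6]
opening: 0.0115
finger_force: 30.0
```

```bash
python3 -m handwheel '[[[0,0,-0.001],[0,0,0],1],[[0,0,0],[0,0,0],1],[[0,0,0],[0,0,0],0.6],[[0,0,0],[0,0,0],0.6],[[0,0,0],[0,0,0],0.6],[[0,0,0.029],[0,0,0],0.6],[[0,0,0.029],[0,0,0],0.6],[[0,0,0.029],[0,0,0],0.3],[[0,0,0.029],[0,0,0],0.3],[[0.0217,0.0191,0],[0,0,-8.1],0.3],[[0.0217,0.0191,0],[0,0,-8.1],0.3],[[0.0217,0.0191,0],[0,0,-8.1],0.3],[[0.0217,0.0191,0],[0,0,-8.1],0.3],[[0.0217,0.0191,0],[0,0,-8.1],0.3],[[0.0217,0.0191,0],[0,0,-8.1],0.3],[[0,0,0],[0,0,0],0.3],[[0,0,0],[0,0,0],0.3]]'
python3 - <<'E'
from h import *
cap('top','top3'); p,d,c=cap('wrist','w6')
a=cv2.imread('pics/top3.png')[190:350,190:350]; b=cv2.imread('pics/w6.png')
cv2.imwrite('pics/m3.png',np.hstack([cv2.resize(a,(380,380),interpolation=cv2.INTER_CUBIC),b[:380,70:490]]))
R=np.array(c['attitude'])
for q in([.5207,.453,.085],[.5207,.453,.0]):
    x=c['K']@(R.T@(np.array(q)-c['position'])); print(x[:2]/x[2])
E
```

```text
time: 24.58
eef_pos: [0.5198, 0.4523, 0.199]
ee_rot: [[0.327, 0.945, -0.001], [0.945, -0.327, -0.001], [-0.001, -0.001, -1.0]]
contact_force: [0.1, -0.1, 0.7]
opening: 0.0611
finger_force: 0.0
[278.36114097 211.436954  ]
[277.99853413 187.69213938]
```

View pics/m3.png

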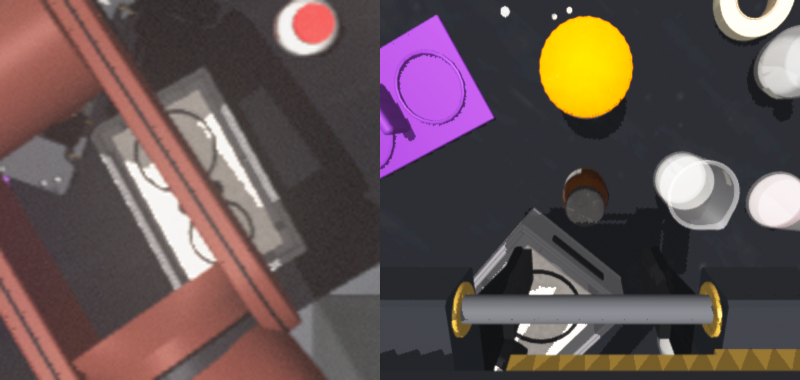

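The wrist view shows the brown cap at (274,206) and the bottle between the jaws. The wide jar (276,65) and beaker (390,190) are clear, and the divider lies in the tote. Descend and grip.

```bash
python3 -m handwheel '[[[0.001,0.001,-0.03],[0,0,0],0.3],[[0,0,-0.03],[0,0,0],0.3],[[0,0,-0.03],[0,0,0],0.3],[[0,0,-0.03],[0,0,0],0.3],[[0,0,-0.027],[0,0,0],0.3],[[0,0,-0.01],[0,0,0],0.3],[[0,0,0],[0,0,0],0.3],[[0,0,0],[0,0,0],1],[[0,0,0],[0,0,0],1],[[0,0,0],[0,0,0],1],[[0,0,0],[0,0,0],1],[[0,0,0],[0,0,0],1]]'
```

```text
time: 26.18
eef_pos: [0.5218, 0.4543, 0.0439]
ee_rot: [[0.328, 0.945, 0.001], [0.945, -0.328, 0.001], [0.001, 0.001, -1.0]]
contact_force: [-2.2, 0.5, 5.1]
opening: 0.0424
finger_force: 30.0
```

```bash
python3 -m handwheel '[[[0,0,0.02],[0,0,0],1],[[0,0,0.028],[0,0,0],1],[[0,0,0.028],[0,0,0],1],[[0,0,0.028],[0,0,0],1],[[0,0,0.028],[0,0,0],1],[[0,0,0.028],[0,0,0],1],[[-0.0266,-0.0204,0],[0,0,-5.2],1],[[-0.0266,-0.0204,0],[0,0,-5.2],1],[[-0.0266,-0.0204,0],[0,0,-5.2],1],[[-0.0266,-0.0204,0],[0,0,-5.2],1],[[-0.0266,-0.0204,0],[0,0,-5.2],1],[[-0.0266,-0.0204,0],[0,0,-5.2],1],[[-0.0266,-0.0204,0],[0,0,-5.2],1],[[-0.0266,-0.0204,0],[0,0,-5.2],1],[[0,0,0],[0,0,0],1],[[0,0,0],[0,0,0],1]]'
python3 - <<'E'
from h import *
cap('wrist','w7'); cap('scene','s7')
a=cv2.imread('pics/s7.png')[190:300,250:410]; b=cv2.imread('pics/w7.png')
cv2.imwrite('pics/m4.png',np.vstack([cv2.resize(b[:300,120:440],(640,600))[:400],cv2.resize(a,(640,440))[:200]]))
cv2.imwrite('pics/m4.png',np.hstack([b[:300,100:460],cv2.resize(a,(436,300),interpolation=cv2.INTER_CUBIC)]))
E
```

```text
time: 28.18
eef_pos: [0.3093, 0.2908, 0.2036]
ee_rot: [[0.872, 0.489, 0.002], [0.489, -0.872, 0.001], [0.002, -0.0, -1.0]]
contact_force: [-0.3, -0.5, -1.2]
opening: 0.0422
finger_force: 30.0
```

View pics/m4.png

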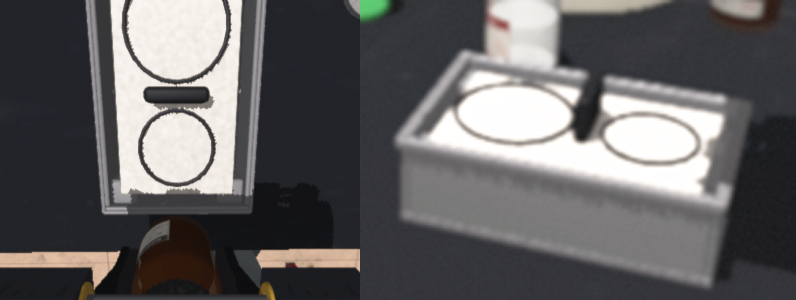

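The divider lies level on the ledges. Its small ring is centred at (277,148) and its large ring at about (276,28) in the wrist picture.

Run:
```python
from h import *
print('small',at('w7',277,148,.064),'depth',at('w7',277,148),'large',at('w7',276.5,28,.064),at('w7',276.5,28))
```

```text
small [0.35319162 0.316679   0.064     ] depth [0.35283256 0.31646997 0.06038888] large [0.43480244 0.36291666 0.064     ] [0.43567892 0.36340598 0.05931946]
```

```bash
python3 -m handwheel '[[[0.0217,0.0126,0],[0,0,0],1],[[0.0217,0.0126,0],[0,0,0],1],[[0,0,-0.025],[0,0,0],1],[[0,0,-0.025],[0,0,0],1],[[0,0,-0.025],[0,0,0],1],[[0,0,-0.014],[0,0,0],1],[[0,0,-0.006],[0,0,0],1],[[0,0,-0.003],[0,0,0],1],[[0,0,-0.001],[0,0,0],1],[[0,0,0],[0,0,0],1],[[0,0,0],[0,0,0],1]]'
```

```text
time: 29.65
eef_pos: [0.3522, 0.3158, 0.104]
ee_rot: [[0.873, 0.488, 0.001], [0.488, -0.873, 0.001], [0.001, -0.0, -1.0]]
contact_force: [-0.4, 0.4, -1.3]
opening: 0.0426
finger_force: 30.0
```

```bash
python3 -m handwheel '[[[0,0,-0.0005],[0,0,0],1],[[0,0,0],[0,0,0],0.3],[[0,0,0],[0,0,0],0.3],[[0,0,0],[0,0,0],0.3],[[0,0,0.028],[0,0,0],0.3],[[0,0,0.028],[0,0,0],0.3],[[0,0,0.028],[0,0,0],0.3],[[0,0,0.028],[0,0,0],0.3],[[0,0,0.028],[0,0,0],0.3],[[0.0241,-0.0102,0],[0,0,10],0],[[0.0241,-0.0102,0],[0,0,10],0],[[0.0241,-0.0102,0],[0,0,10],0],[[0.0241,-0.0102,0],[0,0,10],0],[[0.0241,-0.0102,0],[0,0,10],0],[[0.0241,-0.0102,0],[0,0,10],0],[[0.0241,-0.0102,0],[0,0,10],0],[[0.0241,-0.0102,0],[0,0,10],0],[[0.0241,-0.0102,0],[0,0,10],0],[[0,0,0],[0,0,0],0]]'
python3 - <<'E'
from h import *
cap('top','top8'); p,d,c=cap('wrist','w8'); cap('scene','s8')
a=cv2.imread('pics/s8.png')[150:300,210:430]; b=cv2.imread('pics/w8.png')
cv2.imwrite('pics/m5.png',np.hstack([b[:300,100:460],cv2.resize(a,(440,300),interpolation=cv2.INTER_CUBIC)]))
R=np.array(c['attitude'])
for q in([.5687,.2243,.118],):
    x=c['K']@(R.T@(np.array(q)-c['position'])); print(x[:2]/x[2])
E
```

```text
time: 32.02
eef_pos: [0.5698, 0.2229, 0.2424]
ee_rot: [[-0.486, 0.874, -0.001], [0.874, 0.486, -0.0], [-0.0, -0.001, -1.0]]
contact_force: [-0.7, -0.3, 0.9]
opening: 0.0874
finger_force: 0.0
[276.4511032  208.70679513]
```

View pics/m5.png

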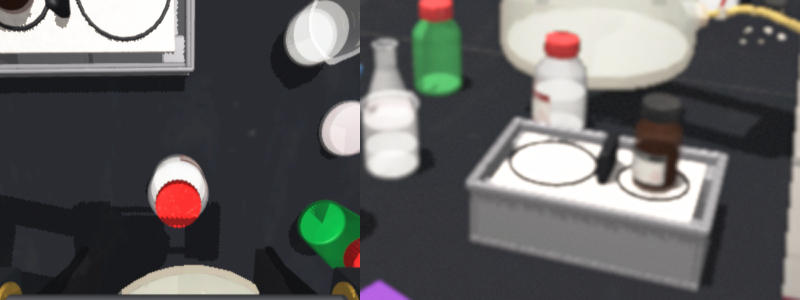

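Brown stands upright in the small ring. In the wrist view the white bottle's cap is at (278,203), between the jaws, and green (425,235) is to one side. Descend and grip.

```bash
python3 -m handwheel '[[[-0.001,0.002,-0.03],[0,0,0],0],[[0,0,-0.03],[0,0,0],0],[[0,0,-0.03],[0,0,0],0],[[0,0,-0.03],[0,0,0],0],[[0,0,-0.03],[0,0,0],0],[[0,0,-0.018],[0,0,0],0],[[0,0,0],[0,0,0],0],[[0,0,0],[0,0,0],1],[[0,0,0],[0,0,0],1],[[0,0,0],[0,0,0],1],[[0,0,0],[0,0,0],1],[[0,0,0],[0,0,0],1]]'
```

```text
time: 33.67
eef_pos: [0.5684, 0.226, 0.0759]
ee_rot: [[-0.488, 0.873, 0.001], [0.873, 0.488, 0.0], [-0.0, 0.001, -1.0]]
contact_force: [-0.0, -0.3, 4.7]
opening: 0.0603
finger_force: 30.0
```

```bash
python3 -m handwheel '[[[0,0,0.02],[0,0,0],1],[[0,0,0.03],[0,0,0],1],[[0,0,0.03],[0,0,0],1],[[0,0,0.03],[0,0,0],1],[[0,0,0.03],[0,0,0],1],[[0,0,0.03],[0,0,0],1],[[-0.0189,0.0196,0],[0,0,0],1],[[-0.0189,0.0196,0],[0,0,0],1],[[-0.0189,0.0196,0],[0,0,0],1],[[-0.0189,0.0196,0],[0,0,0],1],[[-0.0189,0.0196,0],[0,0,0],1],[[-0.0189,0.0196,0],[0,0,0],1],[[-0.0189,0.0196,0],[0,0,0],1],[[0,0,-0.025],[0,0,0],1],[[0,0,-0.025],[0,0,0],1],[[0,0,-0.025],[0,0,0],1],[[0,0,-0.02],[0,0,0],1],[[0,0,0],[0,0,0],1],[[0,0,0],[0,0,0],1]]'
```

```text
time: 36.05
eef_pos: [0.4361, 0.3634, 0.1511]
ee_rot: [[-0.488, 0.873, 0.001], [0.873, 0.488, 0.001], [0.0, 0.001, -1.0]]
contact_force: [0.4, 0.2, -1.2]
opening: 0.0609
finger_force: 30.0
```

```bash
python3 -m handwheel '[[[0,0,-0.008],[0,0,0],1],[[0,0,-0.005],[0,0,0],1],[[0,0,-0.002],[0,0,0],1],[[0,0,-0.001],[0,0,0],1],[[0,0,0],[0,0,0],1],[[0,0,0],[0,0,0],1]]'
```

```text
time: 36.8
eef_pos: [0.4355, 0.3631, 0.1359]
ee_rot: [[-0.488, 0.873, -0.0], [0.873, 0.488, -0.0], [-0.0, -0.0, -1.0]]
contact_force: [-4.4, -2.8, 8.0]
opening: 0.0606
finger_force: 30.0
```

```bash
python3 -m handwheel '[[[0,0,0],[0,0,0],0.1],[[0,0,0],[0,0,0],0.1],[[0,0,0],[0,0,0],0.1],[[0,0,0],[0,0,0],0.1],[[0,0,0.03],[0,0,0],0.1],[[0,0,0.03],[0,0,0],0.1],[[0,0,0.03],[0,0,0],0.1],[[0,0,0.03],[0,0,0],0.1],[[0.01,-0.05,0.01],[0,0,0],0.1],[[0.01,-0.05,0.01],[0,0,0],0.1],[[0.01,-0.05,0.01],[0,0,0],0.1],[[0.01,-0.05,0],[0,0,0],0.1],[[0,-0.05,0],[0,0,0],0.1],[[0,-0.05,0],[0,0,0],0.1],[[0,0,0],[0,0,0],0.1],[[0,0,0],[0,0,0],0.1]]'
python3 - <<'E'
from h import *
cap('top','top9'); cap('scene','s9')
a=cv2.imread('pics/s9.png')[140:290,220:420]; b=cv2.imread('pics/top9.png')[190:340,190:340]
cv2.imwrite('pics/m6.png',np.hstack([cv2.resize(b,(400,400),interpolation=cv2.INTER_CUBIC),cv2.resize(a,(400,300),interpolation=cv2.INTER_CUBIC)[:,:].copy() if 0 else cv2.copyMakeBorder(cv2.resize(a,(400,300),interpolation=cv2.INTER_CUBIC),0,100,0,0,0)]))
E
```

```text
time: 38.8
eef_pos: [0.4756, 0.0633, 0.284]
ee_rot: [[-0.488, 0.873, 0.0], [0.873, 0.488, 0.001], [0.001, 0.0, -1.0]]
contact_force: [0.6, 0.3, 0.0]
opening: 0.0784
finger_force: 0.0
```

View pics/m6.png

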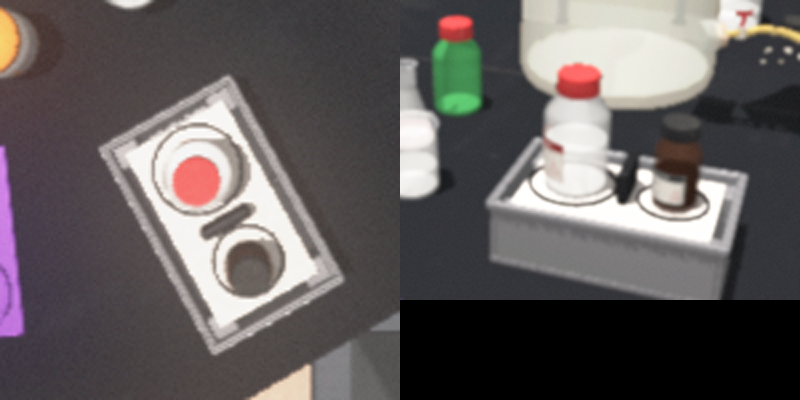

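Both bottles stand upright inside their rings. The red cap is at (196,181) against the large ring centre (200,169); the black cap is at (250,262) against the small ring centre (248,262). I check the numbers.

Run:
```python
from h import *
P=lambda x,y,z: at('top9',190+(x+.5)/2.667-.5,190+(y+.5)/2.667-.5,z)[:2]
L,S=P(200,169,.064),P(248,262,.064); W,B=P(196,181,.178),P(250,262,.145)
e=(S-L)/np.linalg.norm(S-L); n=np.array([-e[1],e[0]])
for q,c in((W,L),(B,S)): print(q,c,((q-c)@e,(q-c)@n))
print(np.linalg.norm(S-L),np.degrees(np.arctan2(e[1],e[0])),'div centre',L+e*.047)
for u,v in((330,240),(330,200)): pass
```

```text
[0.43740116 0.36156719] [0.43863423 0.3595173 ] (np.float64(0.00013661972670431956), np.float64(-0.002388271164914053))
[0.36599052 0.31553179] [0.35292238 0.3144144 ] (np.float64(-0.012085054372136597), np.float64(0.005096688185929085))
0.09685448674181188 -152.2459604536445 div centre [0.39704135 0.33763048]
```

The brown cap was hard to read (dark on dark), so I enlarge it with contrast.

Run:
```python
from h import *
b=cv2.imread('pics/top9.png')[265:310,260:305]; a=cv2.imread('pics/s9.png')[190:260,310:380]
g=np.clip(b.astype(float)*2.2,0,255).astype(np.uint8); g2=np.clip(a.astype(float)*1.5,0,255).astype(np.uint8)
cv2.imwrite('pics/m7.png',np.hstack([cv2.resize(g,(400,400),interpolation=cv2.INTER_CUBIC),cv2.resize(g2,(400,400),interpolation=cv2.INTER_CUBIC)]))
o=load('top9')
for q in([.353,.3145,.145],[.353,.3145,.06],[.353,.3145,.064]):
    x=o['K']@(o['R'].T@(np.array(q)-o['t'])); x=x[:2]/x[2]; print(((x-[260,265]+.5)*400/45).round())
```

```text
[216. 259.]
[205. 206.]
[206. 208.]
```

View pics/m7.png

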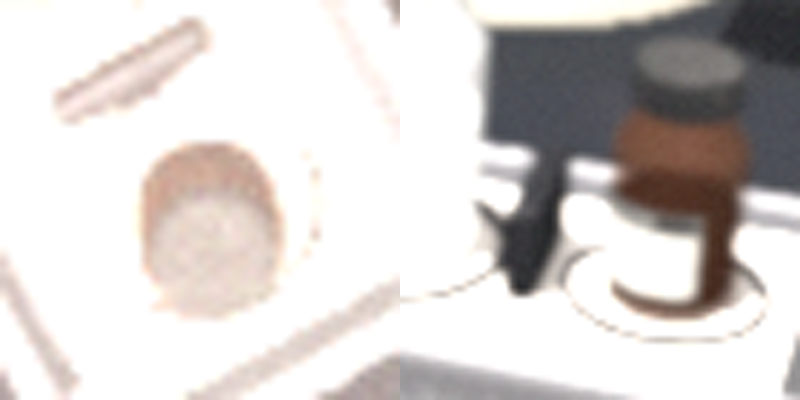

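The brown cap is at (212,253) and would be at (216,259) if exactly centred, so it is within about 2 mm. Everything is in place, so I hand in.

```bash
python3 -c "
from cell import robot
print(robot.finish_job())"
```

```text
the job is handed in; nothing more can be done
None
```

I packed the tote and handed the job in at about 39 s of robot time. The two weighing bottles stand one per bay, the divider lies level above them, and the white and brown bottles stand in their rings within about 3 mm of centre. The hand-in call returned no verdict.

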